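# Press a cell plug home with the trigger clamp, then release it

### The arm

A 6-joint arm with a two-finger parallel gripper is mounted at the origin on a cart in front of the work surface, level with it; the furniture and walls round the work are solid. World frame = base frame: x ahead of the robot, y to its left, z up, the work surface at z = 0. Lengths are in mm, angles in rad, forces in N, time in s.
With the tool pointing down it reaches from about 275 to 875 mm from the base axis. Payload 12.5 kg.
Tool frame: the origin (TCP) lies midway between the tips of the shut fingers; the grasp point (between the pads) lies 19 mm behind it; z points along the fingers, y is the line along which they close (so a half turn about z gives the same grasp; the last joint's range is limited). The gripper opens to 85 mm and grips with 20 to 120 N. Pads are 22 mm wide; open, the fingers measure 114 mm over their backs; the gripper's body (76 mm by 85 mm) begins 54 mm behind the grasp point. The pads swing forward as they close: fully open they stand 13 mm farther back than shut.
Start: joints at [-1.396, 0.351, 1.652, -0, 1.139, -0.085], TCP at [141.308, -531.523, 231.29] pointing down, gripper open.
Joint ranges: [-2.75, 2.75], [-0.79, 2.1], [0.01, 2.65], [-1.57, 4.71], [0.07, 3.14], [-2.87, 2.87]. Speed limits (rad/s): [2.22, 2.22, 2.79, 3.14, 3.14, 3.14].

### API

Orientations are given as a rotation vector (axis times angle).
In Python, from workcell import env, viewer, workorder, outline_of, pinpoint gives the robot as it stands. The module is installed in compiled form; this text tells all that it offers.
- The arm moves only by the tool step_arm, never from a script. Its argument "targets" is a list that holds one entry, the list of rows, each a list of 4 numbers: the shift along the tool's x, y, z in m, then the turn about the tool's z in rad. In form: [[[x, y, z, spin], ...]]. A call has 1 to 10 rows; each row shifts and turns the commanded pose from where the row before left it, along the tool's axes as they then stand; what a row does not reach is not made up. A row lasts 1/8 s, in which the tool goes at most 62.5 mm and 10.7 degrees, less where a joint would pass 70% of its speed; a pose out of reach is approached as far as the arm can. A call is refused whole if a number of a shift passes 0.0625 or a number of a turn 0.188, either way. A call with a gripper value outside its range is refused whole. "gripper" is the opening, from 0 (shut) to 1 (fully open), set as the call begins (left out, the last holds). The fingers move at their own pace and stop on an object; "squeeze" is the grip in N (left out, the last holds). Time passes only in rows, so rows that do not move let the fingers close. It gives the time, the measured TCP pose, the force, the opening and the grip force at its end, in the units of the state.
- env.get_state(): the state, without advancing time (a new reading comes with each control period).
- viewer.get_image(name): name is "scene" or "top"; returns the picture (420x560x3 uint8, red, green, blue); there is no depth.
- viewer.camera_params(name): a dict with "vfov" (degrees; the focal length in pixels is half the picture's height over the tangent of half this angle, whatever the lens; pixels are square), "cx", "cy" (the principal point, pixels), "world_from_camera" (4x4, takes a point from camera to world coordinates). Camera axes: x right, y down, z forward; pixel columns grow to the right and rows downward; lengths in mm; the calibration is good to about 2 mm. A picture is of the moment at which its call begins. camera_params takes no time and is no camera call.
- workorder.hand_in(): hands the job in; it is judged then, once.
Trained networks look in the newest picture that a camera, given by its name, has taken for a name from the list of things; names that differ only in an ending like _2 or _b are one class to them, and where a whole thing is asked for, a point or a joint stands for the part that bears it (a point fixed in the world has none). Each returns a list of dicts, best first, with "confidence" (0 to 1); they miss things now and then, are a little off and sometimes report something else, mostly with a low value. They report only what shows in the picture. A call takes as long as a camera call.
- outline_of(name, camera): "pixels" (420x560 bool, what is visible of it) and "bbox" ([left, top, width, height] in pixels, round what is visible of it).
- pinpoint(name, camera): "point" ([column, row] in pixels: a listed point, or the origin of a listed thing).
The state is a dict: "time_s": time; "joint_positions": joint angles; "dq": joint speeds; "joint_efforts": joint torques, N m; "ee_pos": TCP position; "eef_rot": TCP orientation; "wrist_force": force on the tool from outside, world axes, zero at the start; "ft_torque": the same for the moment, N m; "grip_width": finger opening in mm; "gripper_force": force on a finger pad.
Only numpy, scipy, OpenCV 4.12 (cv2) and the standard library are available. Lean on these libraries where they do the work, as an engineer would, in place of code of your own. Each camera call takes 0.05 s, during which the arm holds its last target. There are 200 camera calls.

### The job

Pump the red trigger of the bench clamp against its black handle so that the ram walks onto the white plug and presses it fully home into the aluminium cell, gently, for the plug cracks above 25 N. Then let go and press the orange release tab so that the ram springs all the way back and the plug stays home. Touch the clamp only at handle, trigger and tab, leave it standing about where it is, and do not disturb the brown bottle or the white jar.

Things in the scene. Friction and masses are not known exactly. Their poses are not given: they have to be found in the camera images.
- clamp: Bench clamp press, 1 kg, standing loose on the worktop; slides when pushed with over about 6 N, so squeeze trigger against handle (a symmetric squeeze shifts it 8 mm). Dark base plate 280 x 84 x 10 mm, x -75 to 205. Origin on its underside below the handle's rear face; +x is the way the ram drives, y across, z up. Blue side plates x -35 to 95, y to +-24, up to z 76 mm.
- handle_grip (a point): Centre of the black handle at the height to squeeze (clamp x 7, y 0, z 120 mm); axes as the clamp's. The handle is fixed to the clamp: 14 mm thick (x 0 to 14), 30 mm wide (y), z 79 to 145 mm. Fingers have free room before the handle and behind the trigger above z 95 mm.
- trigger_grip (a point): Centre of the red trigger at the height to squeeze (at rest clamp x -24, y 0, z 120 mm); moves with it; axes as the clamp's. An upright paddle 10 mm thick, 30 mm wide, z 73 to 145 mm, behind (-x of) the handle. Over trigger and handle: 43 mm at rest, 27 mm squeezed.
- trigger (a joint): Trigger travel towards the handle, m: 0 at rest, 0.016 fully squeezed; spring 4 to 5 N. In a stroke, after 1.5 to 6 mm of idle travel, the ram goes along with the trigger, one to one; let the trigger right back between strokes. A stroke takes about 8 N in free air, up to 19 N while the plug is pushed in; what is squeezed beyond about 7 N bears on the plug.
- ram (a joint): Ram travel towards the plug, m: 0 fully back, 0.042 at most. A ratchet of 4 mm pitch holds it against a return spring of about 2 N (it falls back up to 6 mm when the trigger is let go; below about 7 mm it is not held). With the trigger at rest and the tab pressed it runs back to 0 in about 0.7 s.
- pad_face (a point): Centre of the ram's black rubber pad (32 mm disc), on the face that meets the plug.
- plug (a joint): How far the plug is pushed in, m: up to 0.004 at the start, 0.014 fully home against a hard stop (its flange touches the cell). It slides with about 6 N of friction and stays where it is left.
- plug_face (a point): Centre of the plug's outer face, a white disc 34 mm across and 6 mm thick, before the aluminium cell block (60 mm wide, clamp x 166 to 202, up to z 80 mm). Fully out it stands at clamp x 146 mm; the pad of the ram fully back at 128 mm, z 50 mm.
- tab_top (a point): Centre of the top of the orange release tab, 22 x 24 mm, in front of the handle (clamp x 46, y 0, z 88 mm). It is pressed straight down.
- release_tab (a joint): How far the release tab is pressed down, m: 0 at rest, 0.0055 fully down against a stop; the ram is free from about 0.0035. Takes 4 to 8 N; keep it down until the ram is back.
- bottle: Brown bottle with black cap, 53 mm across, 105 mm tall, loose; a bystander. Origin at the centre of its underside.
- jar: White jar with white cap, 62 mm across, 92 mm tall, loose; a bystander. Origin at the centre of its underside.

How it is judged:
By the outcome, as a careful person would: the job done as asked, in the order asked, and still so for the second after the job is handed in, with the robot touching nothing.
It also fails if it takes over 48 s, if anything falls off the work surface, if the arm or the gripper's body presses on something with over 40 N, if the wrist force passes 120 N, or if a joint passes its speed limit or range.

## Working session

There is one attempt and no reset: what is moved stays moved. The work goes in short steps, Python scripts to look and compute and a tool call to move; the robot and the scene stay as the last step left them, time stands still between calls to the robot, and variables do not carry over. Pictures are saved under pics/ and viewed, at most 10 in all, crops included, and the job is handed in when it is done.

Besides the shell and the picture viewer there is one more tool, called after "Emit:" as name(argument=value, ...), one argument or row to a line, values as JSON. step_arm: Moves the arm, as the interface text tells. Its arguments: {"type":"object","properties":{"targets":{"type":"array"},"gripper":{"type":"number"},"squeeze":{"type":"number"}},"required":["targets"]}

```bash
mkdir -p pics; cat > h.py <<'E'
import numpy as np, cv2
from workcell import env, viewer, workorder, outline_of, pinpoint
from scipy.spatial.transform import Rotation as R
def cam(n):
    p=viewer.camera_params(n); f=210/np.tan(np.radians(p['vfov'])/2); return p,f,np.array(p['world_from_camera'])
def at_z(n,px,z):
    p,f,T=cam(n); d=T[:3,:3]@np.array([(px[0]-p['cx'])/f,(px[1]-p['cy'])/f,1]); o=T[:3,3]
    return o+d*(z-o[2])/d[2]
def proj(n,P):
    p,f,T=cam(n); q=np.linalg.inv(T)@np.append(P,1); return q[:2]/q[2]*f+[p['cx'],p['cy']]
E
cat > a.py <<'E'
from h import *
a=viewer.get_image('scene');b=viewer.get_image('top')
cv2.imwrite('pics/s0.png',a[:,:,::-1]);cv2.imwrite('pics/t0.png',b[:,:,::-1])
for n in('scene','top'):
    p,f,T=cam(n); print(n,f,p['cx'],p['cy'],T.round(3).tolist())
for k,z in(('clamp',0),('handle_grip',120),('trigger_grip',120),('pad_face',50),('plug_face',50),('tab_top',88),('bottle',0),('jar',0)):
    for n in('scene','top'):
        for r in pinpoint(k,n)[:2]: print(k,n,np.round(r['point'],1),round(r['confidence'],2),at_z(n,r['point'],z).round(1))
s=env.get_state(); print({k:np.round(v,3).tolist() for k,v in s.items()})
E
python3 a.py
```

```text
scene 389.55727687165603 278.9962469407528 207.80564448345115 [[-0.861, -0.357, 0.363, 333.047], [-0.509, 0.622, -0.595, 629.286], [-0.013, -0.697, -0.717, 711.349], [0.0, 0.0, 0.0, 1.0]]
top 389.658637688972 281.63427136087756 208.8686254502102 [[-0.004, -0.995, 0.102, 546.649], [-1.0, 0.001, -0.027, 136.914], [0.026, -0.102, -0.994, 948.069], [0.0, 0.0, 0.0, 1.0]]
clamp scene [350.4 244.2] 0.8 [488.4  57.9   0. ]
clamp top [304.  271.1] 0.93 [493.3  58.1   0. ]
handle_grip scene [351.  207.3] 0.91 [500.8  61.6 120. ]
handle_grip top [308.9 273.8] 0.58 [494.4  57.8 120. ]
trigger_grip scene [363.1 201.8] 0.57 [484.9  33.5 120. ]
trigger_grip top [319.8 273.5] 0.66 [494.9  34.8 120. ]
pad_face scene [318.  262.9] 0.68 [515.8 177.6  50. ]
pad_face scene [253.7 201.9] 0.46 [730.1  93.8  50. ]
plug_face scene [254.7 202.9] 0.65 [726.2  95.5  50. ]
plug_face scene [311.6 267.2] 0.43 [522.3 193.9  50. ]
plug_face top [245.6 265.2] 0.58 [510.1 195.5  50. ]
tab_top scene [342.1 224.9] 0.5 [505.4  88.8  88. ]
tab_top top [287.8 270.8] 0.46 [499.1 100.9  88. ]
bottle scene [254.4 202.7] 0.59 [757.   54.9   0. ]
bottle top [296.9 164.6] 0.79 [754.4  73.3   0. ]
jar scene [248.7 313.1] 0.76 [594.8 324.6   0. ]
jar top [190.8 226.9] 0.59 [600.5 331.6   0. ]
{'time_s': 0.9, 'joint_positions': [-1.396, 0.351, 1.652, 0.0, 1.139, -0.085], 'dq': [0.001, -0.001, 0.001, -0.0, -0.0, 0.0], 'joint_efforts': [-0.001, -50.602, -29.165, 0.0, 0.001, 0.0], 'ee_pos': [141.301, -531.547, 231.303], 'eef_rot': [3.115, 0.407, 0.0], 'wrist_force': [-0.02, -0.333, 0.339], 'ft_torque': [0.012, 0.02, -0.011], 'gripper_force': 0.0, 'grip_width': 85.779}
```

View pics/s0.png

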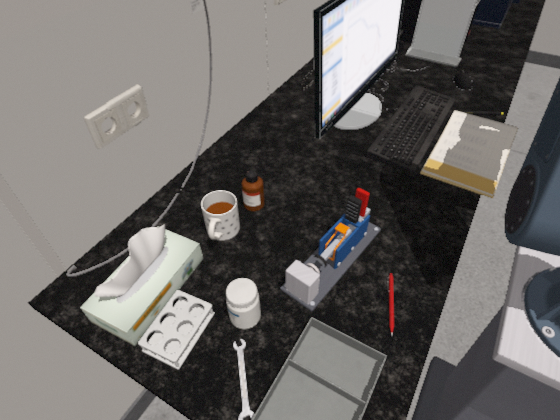

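View pics/t0.png

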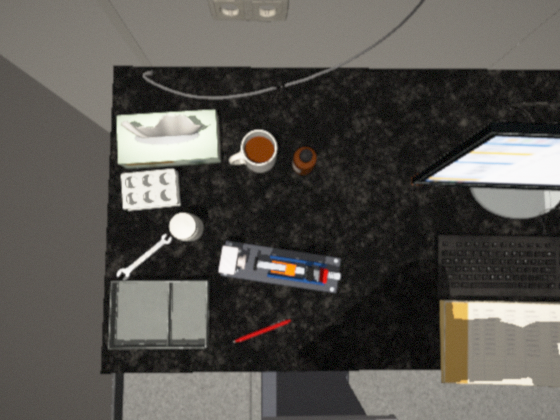

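The scene view shows the clamp from the trigger at about (361,198) to the cell at (303,282), and the ram points away from the robot's right. The top view shows the base plate from (340,277) to (225,258), so the clamp's +x is roughly world +y, tilted a little towards +x. The bottle (304,160) and jar (186,226) are clear of it. Next I'll fit the clamp pose by matching silhouettes.

```bash
cat > fit.py <<'E'
from h import *
from scipy.optimize import minimize
B=[(-75,205,-42,42,0,10),(-35,95,-24,24,10,76),(0,14,-15,15,79,145),(-29,-19,-15,15,73,145),(166,202,-30,30,10,80),(35,57,-12,12,76,88),(95,128,-8,8,42,58)]
def sil(n,q):
    m=np.zeros((420*4,560*4),np.uint8); c,s=np.cos(q[2]),np.sin(q[2])
    for b in B:
        P=[proj(n,(q[0]+c*x-s*y,q[1]+s*x+c*y,z)) for x in b[:2] for y in b[2:4] for z in b[4:]]
        cv2.fillConvexPoly(m,cv2.convexHull(np.round(np.array(P)*4+1.5).astype(np.int32)),1)
    return cv2.resize(m.astype(np.float32),(560,420),interpolation=cv2.INTER_AREA)
def fit(q0,names=('scene','top')):
    M={}
    for n in names:
        viewer.get_image(n); r=outline_of('clamp',n); print(n,[(round(k['confidence'],2),k['bbox']) for k in r]); M[n]=r[0]['pixels'].astype(float)
    def cost(q,ns): return sum(np.abs(sil(n,q)-M[n]).sum()/M[n].sum() for n in ns)
    for ns in [(n,) for n in names]+[names]:
        o=minimize(cost,q0,args=(ns,),method='Nelder-Mead',options=dict(initial_simplex=np.array(q0)+np.array([[0,0,0],[8,0,0],[0,8,0],[0,0,.06]]),maxiter=120)); print(ns,o.x.round(3),round(o.fun,3))
    return o.x,M
if __name__=='__main__':
    q,M=fit([493,58,1.40])
    c,s=np.cos(q[2]),np.sin(q[2])
    W=lambda x,y,z:(q[0]+c*x-s*y,q[1]+s*x+c*y,z)
    for k,p in(('handle_grip',(7,0,120)),('trigger_grip',(-24,0,120)),('tab_top',(46,0,88)),('plug_face',(148,0,50)),('clamp',(0,0,0))): print(k,np.round(W(*p),1),[proj(n,W(*p)).round(1) for n in M])
E
python3 fit.py
```

```text
scene [(0.66, [280.2, 188.0, 98.2, 123.2])]
top [(0.73, [220.9, 239.7, 118.9, 51.9]), (0.51, [250.9, 254.1, 86.9, 25.2]), (0.3, [168.2, 211.7, 32.9, 28.1])]Traceback (most recent call last):
  File "fit.py", line 19, in <module>
    q,M=fit([493,58,1.40])
        ~~~^^^^^^^^^^^^^^^
  File "fit.py", line 16, in fit
    o=minimize(cost,q0,args=(ns,),method='Nelder-Mead',options=dict(initial_simplex=np.array(q0)+np.array([[0,0,0],[8,0,0],[0,8,0],[0,0,.06]]),maxiter=120)); print(ns,o.x.round(3),round(o.fun,3))
    res = _minimize_neldermead(fun, x0, args, callback, bounds=bounds,
                               **options)
    fxr = func(xr)
    fx = function(np.copy(x), *(wrapper_args + args))
  File "fit.py", line 14, in cost
    def cost(q,ns): return sum(np.abs(sil(n,q)-M[n]).sum()/M[n].sum() for n in ns)
                           ~~~^^^^^^^^^^^^^^^^^^^^^^^^^^^^^^^^^^^^^^^^^^^^^^^^^^^^
  File "fit.py", line 14, in <genexpr>
    def cost(q,ns): return sum(np.abs(sil(n,q)-M[n]).sum()/M[n].sum() for n in ns)
                                      ~~~^^^^^
  File "fit.py", line 7, in sil
    P=[proj(n,(q[0]+c*x-s*y,q[1]+s*x+c*y,z)) for x in b[:2] for y in b[2:4] for z in b[4:]]
       ~~~~^^^^^^^^^^^^^^^^^^^^^^^^^^^^^^^^^
  File "h.py", line 10, in proj
    p,f,T=cam(n); q=np.linalg.inv(T)@np.append(P,1); return q[:2]/q[2]*f+[p['cx'],p['cy']]
          ~~~^^^
  File "h.py", line 5, in cam
    p=viewer.camera_params(n); f=210/np.tan(np.radians(p['vfov'])/2); return p,f,np.array(p['world_from_camera'])
ValueError: time passes only in moves, steps and waits
```

```bash
sed -i 's/^def cam/import functools\n@functools.cache\ndef cam/' h.py; python3 fit.py
```

```text
scene [(0.67, [281.2, 188.3, 98.2, 123.5])]
top [(0.55, [219.8, 240.8, 120.7, 50.1]), (0.2, [269.9, 263.8, 29.5, 10.3])]
('scene',) [497.028  48.99    1.42 ] 0.049
('top',) [496.385  50.688   1.419] 0.034
('scene', 'top') [496.085  51.093   1.412] 0.091
handle_grip [497.2  58.  120. ] [array([353.3, 206.9]), array([308.8, 272.5])]
trigger_grip [492.3  27.4 120. ] [array([361. , 198.9]), array([323.3, 274.7])]
tab_top [503.4  96.5  88. ] [array([341.5, 227.6]), array([289.8, 268.8])]
plug_face [519.5 197.2  50. ] [array([312.1, 268.9]), array([244.8, 261. ])]
clamp [496.1  51.1   0. ] [array([348.5, 240.9]), array([306.9, 269.9])]
```

Emit:
step_arm(
  targets=[
    [[0,0,0,0.138],[0,0,0,0.138],[0,0,0,0.138],[0.0187,-0.0447,0,0],[0.0187,-0.0447,0,0],[0.0187,-0.0447,0,0],[0.0187,-0.0447,0,0],[0.0187,-0.0447,0,0],[0.0187,-0.0447,0,0],[0.0187,-0.0447,0,0]],
  ],
  gripper=1,
  squeeze=20,
)

```text
time_s: 2.55
ee_pos: [319.3, -241.1, 231.5]
eef_rot: [3.132, -0.242, 0.001]
wrist_force: [0.5, -1.1, 0.3]
grip_width: 85.3
gripper_force: 0.0
```

Emit:
step_arm(
  targets=[
    [[0.0187,-0.0447,0,0],[0.0187,-0.0447,0,0],[0.0187,-0.0447,0,0],[0.0187,-0.0447,0,0],[0.0187,-0.0447,0,0],[0.0187,-0.0447,0,0],[0.0187,-0.0447,0,0],[0,0,0,0],[0,0,0,0]],
  ],
)

```text
time_s: 3.68
ee_pos: [495.8, 46.4, 231.1]
eef_rot: [3.132, -0.241, -0.001]
wrist_force: [0.4, 1.0, 0.2]
grip_width: 85.6
gripper_force: 0.0
```

Emit:
step_arm(
  targets=[
    [[0,0,0.033,0],[0,0,0.033,0],[0,0,0.033,0],[0,0,0.033,0],[0,0,0,0],[0,0,0,0]],
  ],
)

```text
time_s: 4.42
ee_pos: [496.6, 46.1, 100.6]
eef_rot: [-3.132, 0.243, -0.002]
wrist_force: [-0.5, -1.0, 0.7]
grip_width: 85.5
gripper_force: 0.0
```

```bash
cat > look.py <<'E'
from h import *
import sys
a=viewer.get_image('scene')
c=cv2.resize(a[160:330,250:400],None,fx=4,fy=3.5,interpolation=cv2.INTER_CUBIC)[:,:,::-1]
cv2.imwrite(f'pics/{sys.argv[1]}.png',c)
s=env.get_state(); print({k:np.round(s[k],2).tolist() for k in('time_s','ee_pos','wrist_force','grip_width','gripper_force')})
for k,z in (('pad_face',50),('plug_face',50),('trigger_grip',120),('handle_grip',120),('tab_top',88)):
    for n in ('scene','top'):
        if n=='top' and k=='pad_face': viewer.get_image('top')
        for r in pinpoint(k,n)[:2]:
            P=at_z(n,r['point'],z); d=P[:2]-[496.5,50.3]; print(k,n,round(r['confidence'],2),'clampx',round(d@[.153,.988],1),'y',round(d@[-.988,.153],1))
E
sed -i 's/^for k,z/if 1:viewer.get_image("top")\nfor k,z/; /if n==.top/d' look.py
python3 look.py c1
```

```text
{'time_s': 4.47, 'ee_pos': [496.81, 46.24, 100.77], 'wrist_force': [0.17, -0.85, -0.52], 'grip_width': 85.14, 'gripper_force': 0.0}
pad_face scene 0.59 clampx 126.7 y -6.1
pad_face top 0.55 clampx 134.7 y -10.2
plug_face scene 0.36 clampx 150.3 y -4.3
plug_face top 0.58 clampx 144.7 y 2.3
trigger_grip scene 0.57 clampx -16.2 y 7.2
handle_grip scene 0.76 clampx 20.7 y -2.8
tab_top scene 0.68 clampx 45.7 y -2.6
```

View pics/c1.png

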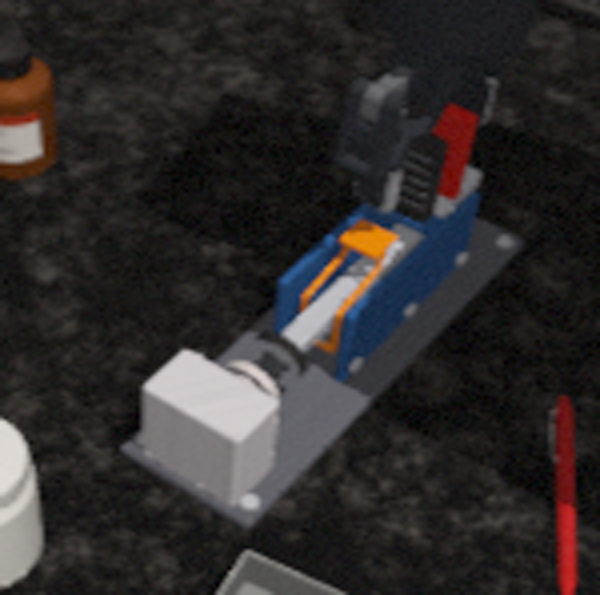

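The crop shows the fingers on either side of handle and trigger, at about (375,150) and (490,110). The pad, at (285,350), is still short of the white plug, at (255,375). I'll start with a slow first stroke.

Emit:
step_arm(
  targets=[
    [[0,0,0,0],[0,0,0,0],[0,0,0,0]],
  ],
  gripper=0.55,
  squeeze=20,
)

```text
time_s: 5.4
ee_pos: [496.1, 46.4, 99.4]
eef_rot: [3.132, -0.242, -0.0]
wrist_force: [-0.9, -3.6, 2.0]
grip_width: 47.2
gripper_force: 1.9
```

Emit:
step_arm(
  targets=[
    [[0,0,0,0],[0,0,0,0],[0,0,0,0]],
  ],
  gripper=0.4,
)

```text
time_s: 5.78
ee_pos: [496.3, 46.6, 99.6]
eef_rot: [-3.132, 0.242, -0.001]
wrist_force: [-1.4, -2.2, 5.3]
grip_width: 34.2
gripper_force: 5.5
```

Emit:
step_arm(
  targets=[
    [[0,0,0,0],[0,0,0,0],[0,0,0,0]],
  ],
  gripper=0.25,
)

```text
time_s: 6.15
ee_pos: [497.2, 47.9, 100.2]
eef_rot: [-3.13, 0.242, -0.004]
wrist_force: [0.3, 10.8, 9.6]
grip_width: 26.7
gripper_force: 20.4
```

Emit:
step_arm(
  targets=[
    [[0,0,0,0],[0,0,0,0],[0,0,0,0]],
  ],
  gripper=0.62,
)

```text
time_s: 6.52
ee_pos: [495.8, 46.4, 99.0]
eef_rot: [3.132, -0.242, -0.001]
wrist_force: [0.4, -3.5, -2.2]
grip_width: 52.7
gripper_force: 1.8
```

```bash
python3 look.py c2
```

```text
{'time_s': 6.58, 'ee_pos': [495.79, 46.43, 98.95], 'wrist_force': [-0.91, -3.97, -2.79], 'grip_width': 52.95, 'gripper_force': 1.8}
pad_face scene 0.91 clampx 134.9 y -1.3
pad_face top 0.78 clampx 137.4 y -0.9
plug_face scene 0.61 clampx 143.0 y -4.5
plug_face top 0.4 clampx 143.6 y 4.9
trigger_grip scene 0.43 clampx -22.3 y 10.9
handle_grip scene 0.69 clampx 6.5 y -6.8
handle_grip scene 0.26 clampx 333.4 y -3.3
tab_top scene 0.62 clampx 39.5 y -12.8
tab_top top 0.54 clampx 50.6 y -0.7
```

View pics/c2.png

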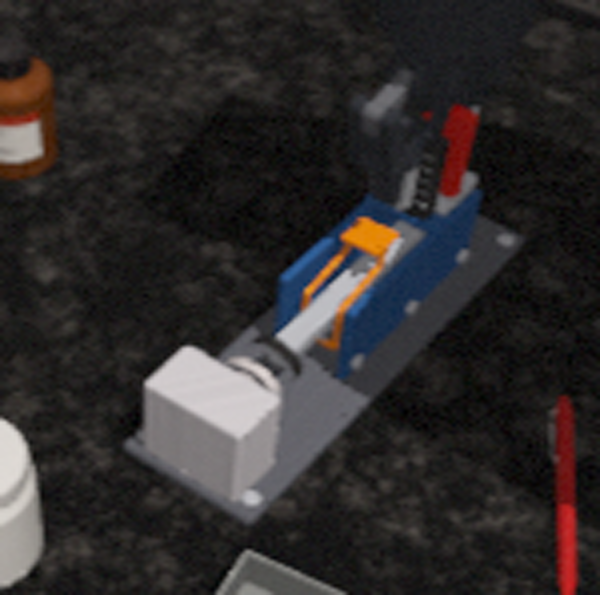

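The clamp hardly moved and the pad advanced, from (285,350) to (278,358). The rear finger still leans on the trigger, so I need to open wider between strokes.

Emit:
step_arm(
  targets=[
    [[0,0,0,0],[0,0,0,0],[0,0,0,0]],
  ],
  gripper=0.8,
)

```text
time_s: 7.5
ee_pos: [496.3, 46.8, 99.5]
eef_rot: [-3.132, 0.242, -0.001]
wrist_force: [0.3, -1.0, -0.7]
grip_width: 68.4
gripper_force: 0.0
```

Emit:
step_arm(
  targets=[
    [[0,0,0,0],[0,0,0,0],[0,0,0,0],[0,0,0,0]],
  ],
  gripper=0.4,
)

```text
time_s: 8.0
ee_pos: [496.4, 46.0, 99.7]
eef_rot: [3.131, -0.242, 0.001]
wrist_force: [-1.4, -5.7, 4.8]
grip_width: 33.9
gripper_force: 3.3
```

Emit:
step_arm(
  targets=[
    [[0,0,0,0],[0,0,0,0],[0,0,0,0]],
  ],
  gripper=0.25,
)

```text
time_s: 8.38
ee_pos: [496.9, 47.1, 100.1]
eef_rot: [-3.131, 0.242, -0.003]
wrist_force: [-0.1, 5.2, 7.4]
grip_width: 26.7
gripper_force: 20.0
```

Emit:
step_arm(
  targets=[
    [[0,0,0,0],[0,0,0,0],[0,0,0,0],[0,0,0,0]],
  ],
  gripper=0.8,
)

```text
time_s: 8.88
ee_pos: [496.1, 46.7, 99.3]
eef_rot: [-3.132, 0.242, -0.0]
wrist_force: [-0.9, 0.1, -0.0]
grip_width: 68.2
gripper_force: 0.0
```

```bash
python3 look.py c3
```

```text
{'time_s': 8.93, 'ee_pos': [496.13, 46.71, 99.29], 'wrist_force': [-0.17, -0.62, 0.17], 'grip_width': 68.07, 'gripper_force': 0.0}
pad_face scene 0.69 clampx 134.9 y -6.9
pad_face top 0.67 clampx 135.3 y -5.1
pad_face top 0.27 clampx 279.1 y -57.0
plug_face scene 0.58 clampx 141.1 y -7.0
plug_face scene 0.4 clampx -91.7 y -31.3
plug_face top 0.58 clampx 140.5 y -4.8
trigger_grip scene 0.6 clampx -18.6 y 6.2
handle_grip scene 0.59 clampx 3.0 y -4.8
tab_top scene 0.6 clampx 38.5 y -5.0
tab_top top 0.63 clampx 44.4 y 6.5
```

View pics/c3.png

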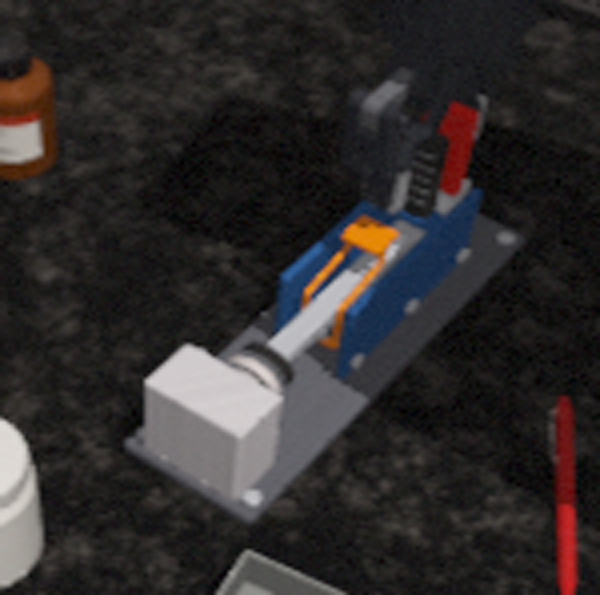

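The pad, at about (268,365), is now almost on the plug. From here I'll close more gently.

Emit:
step_arm(
  targets=[
    [[0,0,0,0],[0,0,0,0],[0,0,0,0]],
  ],
  gripper=0.45,
)

```text
time_s: 9.85
ee_pos: [496.3, 45.9, 99.7]
eef_rot: [3.131, -0.242, 0.001]
wrist_force: [-1.7, -6.8, 5.4]
grip_width: 38.8
gripper_force: 3.8
```

Emit:
step_arm(
  targets=[
    [[0,0,0,0],[0,0,0,0]],
  ],
  gripper=0.38,
)

```text
time_s: 10.1
ee_pos: [496.4, 45.6, 99.8]
eef_rot: [3.131, -0.242, 0.001]
wrist_force: [-2.3, -10.6, 7.3]
grip_width: 32.9
gripper_force: 5.1
```

Emit:
step_arm(
  targets=[
    [[0,0,0,0],[0,0,0,0]],
  ],
  gripper=0.32,
)

```text
time_s: 10.35
ee_pos: [496.7, 47.5, 100.2]
eef_rot: [-3.131, 0.242, -0.002]
wrist_force: [-1.4, 10.0, 8.6]
grip_width: 28.0
gripper_force: 19.0
```

Emit:
step_arm(
  targets=[
    [[0,0,0,0],[0,0,0,0],[0,0,0,0]],
  ],
  gripper=0.25,
)

```text
time_s: 10.72
ee_pos: [496.8, 47.8, 100.2]
eef_rot: [-3.13, 0.242, -0.003]
wrist_force: [-0.8, 11.5, 9.6]
grip_width: 27.2
gripper_force: 19.0
```

Emit:
step_arm(
  targets=[
    [[0,0,0,0],[0,0,0,0],[0,0,0,0],[0,0,0,0]],
  ],
  gripper=0.8,
)

```text
time_s: 11.22
ee_pos: [496.1, 46.6, 99.3]
eef_rot: [-3.132, 0.242, 0.0]
wrist_force: [0.5, -0.6, -0.7]
grip_width: 68.3
gripper_force: 0.0
```

```bash
python3 look.py c4; python3 fit.py | tail -8 | head -3
```

```text
{'time_s': 11.28, 'ee_pos': [496.13, 46.64, 99.27], 'wrist_force': [0.93, -0.59, -0.34], 'grip_width': 68.27, 'gripper_force': 0.0}
pad_face scene 0.72 clampx 151.1 y 1.3
pad_face scene 0.51 clampx 37.8 y 15.4
pad_face top 0.62 clampx 152.6 y -2.5
plug_face scene 0.45 clampx 305.9 y -33.6
plug_face scene 0.35 clampx 147.4 y -8.0
plug_face top 0.46 clampx 144.2 y 2.7
handle_grip scene 0.69 clampx 13.6 y -2.9
handle_grip top 0.32 clampx 266.1 y -56.9
tab_top scene 0.51 clampx 41.9 y -4.3
tab_top top 0.58 clampx 45.3 y 2.2
('scene',) [498.918  46.761   1.426] 0.114
('top',) [497.842  58.85    1.411] 0.878
('scene', 'top') [498.263  48.722   1.421] 0.996
```

View pics/c4.png

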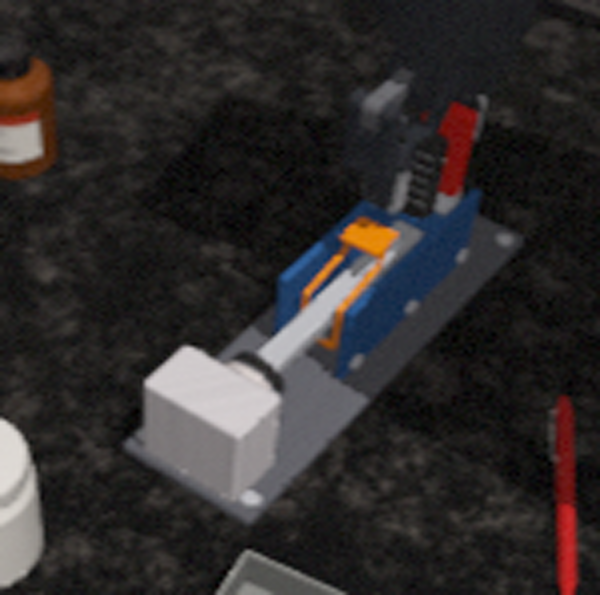

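The pad, at about (258,378), is on the plug and the plug is partly in. For the next stroke I'll close in small steps.

Emit:
step_arm(
  targets=[
    [[0,0,0,0],[0,0,0,0],[0,0,0,0]],
  ],
  gripper=0.48,
)

```text
time_s: 12.4
ee_pos: [496.2, 45.9, 99.6]
eef_rot: [3.131, -0.242, 0.0]
wrist_force: [-2.3, -6.6, 5.0]
grip_width: 41.0
gripper_force: 3.8
```

Emit:
step_arm(
  targets=[
    [[0,0,0,0],[0,0,0,0]],
  ],
  gripper=0.43,
)

```text
time_s: 12.65
ee_pos: [496.3, 45.6, 99.8]
eef_rot: [3.131, -0.241, 0.001]
wrist_force: [-2.5, -9.9, 6.1]
grip_width: 37.0
gripper_force: 5.1
```

Emit:
step_arm(
  targets=[
    [[0,0,0,0],[0,0,0,0]],
  ],
  gripper=0.39,
)

```text
time_s: 12.9
ee_pos: [496.5, 46.0, 100.0]
eef_rot: [3.131, -0.242, 0.001]
wrist_force: [-2.7, -6.2, 8.9]
grip_width: 33.4
gripper_force: 10.6
```

Emit:
step_arm(
  targets=[
    [[0,0,0,0],[0,0,0,0]],
  ],
  gripper=0.35,
)

```text
time_s: 13.15
ee_pos: [496.7, 47.5, 100.2]
eef_rot: [-3.131, 0.242, -0.002]
wrist_force: [-2.6, 9.3, 10.3]
grip_width: 30.5
gripper_force: 18.9
```

Emit:
step_arm(
  targets=[
    [[0,0,0,0],[0,0,0,0]],
  ],
  gripper=0.31,
)

```text
time_s: 13.4
ee_pos: [496.7, 47.6, 100.2]
eef_rot: [-3.131, 0.242, -0.002]
wrist_force: [-1.7, 9.0, 10.8]
grip_width: 30.0
gripper_force: 18.9
```

Emit:
step_arm(
  targets=[
    [[0,0,0,0],[0,0,0,0],[0,0,0,0]],
  ],
  gripper=0.25,
)

```text
time_s: 13.78
ee_pos: [496.7, 47.6, 100.3]
eef_rot: [-3.131, 0.242, -0.003]
wrist_force: [-1.2, 8.7, 10.8]
grip_width: 30.0
gripper_force: 18.9
```

The fingers stalled at 30 mm while the arm takes about 9 N sideways. I'll shift the tool slightly along clamp +x so the squeeze is balanced, and see whether the trigger moves any further.

Emit:
step_arm(
  targets=[
    [[0,-0.0005,0,0],[0,-0.0005,0,0],[0,0,0,0],[0,0,0,0]],
  ],
)

```text
time_s: 14.28
ee_pos: [496.9, 48.6, 100.4]
eef_rot: [-3.131, 0.242, -0.003]
wrist_force: [-2.5, 8.9, 13.2]
grip_width: 28.1
gripper_force: 18.9
```

Emit:
step_arm(
  targets=[
    [[0,-0.0005,0,0],[0,-0.0005,0,0],[0,0,0,0],[0,0,0,0]],
  ],
)

```text
time_s: 14.78
ee_pos: [496.9, 48.8, 100.4]
eef_rot: [-3.132, 0.242, -0.002]
wrist_force: [-4.4, 2.0, 13.9]
grip_width: 27.8
gripper_force: 19.5
```

Emit:
step_arm(
  targets=[
    [[0,-0.0003,0,0],[0,0,0,0],[0,0,0,0]],
  ],
  squeeze=22,
)

```text
time_s: 15.15
ee_pos: [496.9, 49.0, 100.4]
eef_rot: [-3.132, 0.242, -0.002]
wrist_force: [-4.4, 0.3, 15.5]
grip_width: 27.7
gripper_force: 21.0
```

```bash
python3 look.py c5
```

```text
{'time_s': 15.2, 'ee_pos': [496.91, 48.95, 100.44], 'wrist_force': [-4.09, 0.13, 15.71], 'grip_width': 27.68, 'gripper_force': 20.98}
pad_face scene 0.71 clampx 157.1 y -1.8
pad_face top 0.54 clampx 162.7 y -7.6
plug_face scene 0.41 clampx 35.2 y 17.3
plug_face top 0.57 clampx 156.4 y 1.3
trigger_grip scene 0.52 clampx -5.6 y -4.7
handle_grip scene 0.89 clampx 0.7 y -8.2
tab_top scene 0.78 clampx 44.9 y -4.4
tab_top top 0.5 clampx 45.0 y 2.9
```

View pics/c5.png

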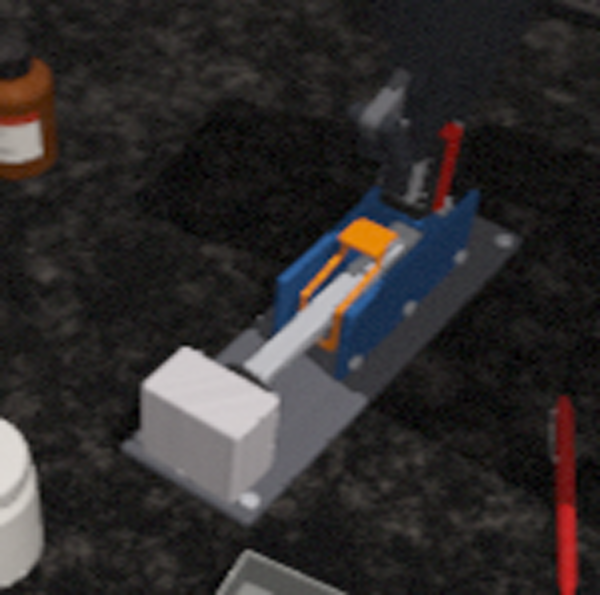

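The pad has gone in further, to about (245,375), with the plug now hidden by the block. A second, balanced stroke will show whether the plug stops hard.

Emit:
step_arm(
  targets=[
    [[0,0,0,0],[0,0,0,0],[0,0,0,0],[0,0,0,0],[0,0,0,0]],
  ],
  gripper=0.82,
  squeeze=20,
)

```text
time_s: 16.38
ee_pos: [496.5, 49.0, 99.3]
eef_rot: [-3.132, 0.242, -0.0]
wrist_force: [0.6, 1.0, 0.3]
grip_width: 70.0
gripper_force: 0.0
```

Emit:
step_arm(
  targets=[
    [[0,0,0,0],[0,0,0,0],[0,0,0,0]],
  ],
  gripper=0.48,
)

```text
time_s: 16.75
ee_pos: [496.6, 48.1, 99.6]
eef_rot: [3.131, -0.242, 0.0]
wrist_force: [-2.6, -7.5, 5.2]
grip_width: 41.1
gripper_force: 4.0
```

Emit:
step_arm(
  targets=[
    [[0,0,0,0],[0,0,0,0]],
  ],
  gripper=0.44,
)

```text
time_s: 17.0
ee_pos: [496.6, 48.1, 99.7]
eef_rot: [3.131, -0.242, 0.001]
wrist_force: [-2.1, -8.9, 6.3]
grip_width: 38.0
gripper_force: 3.9
```

Emit:
step_arm(
  targets=[
    [[0,0,0,0],[0,0,0,0]],
  ],
  gripper=0.41,
)

```text
time_s: 17.25
ee_pos: [496.7, 48.1, 99.8]
eef_rot: [3.131, -0.242, 0.001]
wrist_force: [-2.5, -8.1, 6.7]
grip_width: 35.1
gripper_force: 4.0
```

Emit:
step_arm(
  targets=[
    [[0,0,0,0],[0,0,0,0]],
  ],
  gripper=0.38,
)

```text
time_s: 17.5
ee_pos: [496.8, 47.9, 99.9]
eef_rot: [3.131, -0.241, 0.001]
wrist_force: [-1.5, -9.7, 7.9]
grip_width: 32.5
gripper_force: 5.5
```

Emit:
step_arm(
  targets=[
    [[0,0,0,0],[0,0,0,0]],
  ],
  gripper=0.35,
)

```text
time_s: 17.75
ee_pos: [496.8, 48.3, 100.0]
eef_rot: [3.131, -0.242, 0.002]
wrist_force: [-1.3, -5.6, 8.9]
grip_width: 31.5
gripper_force: 19.0
```

Emit:
step_arm(
  targets=[
    [[0,0,0,0],[0,0,0,0]],
  ],
  gripper=0.31,
)

```text
time_s: 18.0
ee_pos: [496.8, 48.3, 100.0]
eef_rot: [3.131, -0.242, 0.001]
wrist_force: [-2.0, -5.4, 8.9]
grip_width: 31.2
gripper_force: 19.0
```

Emit:
step_arm(
  targets=[
    [[0,0,0,0],[0,0,0,0],[0,0,0,0]],
  ],
  gripper=0.28,
  squeeze=22,
)

```text
time_s: 18.38
ee_pos: [496.9, 48.4, 100.0]
eef_rot: [3.132, -0.242, 0.002]
wrist_force: [-2.0, -5.9, 9.6]
grip_width: 31.1
gripper_force: 21.0
```

```bash
python3 - <<'E'
from h import *
a=viewer.get_image('top'); cv2.imwrite('pics/t6.png',cv2.resize(a[225:305,205:355],None,fx=5,fy=5,interpolation=cv2.INTER_CUBIC)[:,:,::-1])
E
```

```text
(no output)
```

View pics/t6.png

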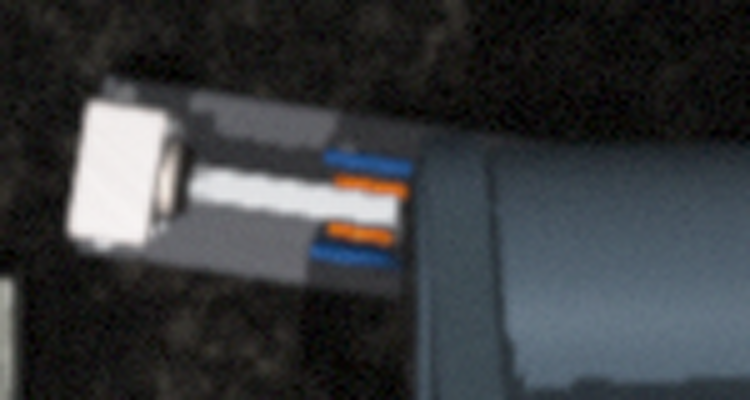

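The top view shows the plug's white flange, at about (170,175), flush against the block with the dark pad behind it. The width held at 31.1 mm when I squeezed harder, so the plug is home. I'll let go, lift and find the tab again.

Emit:
step_arm(
  targets=[
    [[0,0,0,0],[0,0,0,0],[0,0,0,0],[0,0,0,0],[0,0,0,0]],
  ],
  gripper=1,
  squeeze=20,
)

```text
time_s: 19.05
ee_pos: [496.5, 49.0, 99.3]
eef_rot: [-3.132, 0.242, -0.0]
wrist_force: [0.1, 0.2, -0.4]
grip_width: 85.4
gripper_force: 0.0
```

Emit:
step_arm(
  targets=[
    [[0,0,-0.03,0],[0,0,-0.03,0],[0,0,-0.03,0],[0,0,-0.03,0],[0,0.05,0,0],[0,0.05,0,0],[0,0.05,0,0],[0,0.05,0,0],[0,0,0,0],[0,0,0,0]],
  ],
)

```text
time_s: 20.3
ee_pos: [465.7, -148.3, 219.2]
eef_rot: [-3.132, 0.243, 0.0]
wrist_force: [0.2, 0.6, -0.2]
grip_width: 85.4
gripper_force: 0.0
```

```bash
python3 fit.py; python3 look.py c7
```

```text
scene [(0.74, [279.4, 187.7, 98.4, 121.5])]
top [(0.69, [222.4, 239.2, 114.9, 51.3]), (0.59, [312.2, 265.5, 20.5, 19.4])]
('scene',) [498.919  50.632   1.419] 0.05
('top',) [497.078  50.302   1.416] 0.055
('scene', 'top') [498.453  52.108   1.417] 0.111
handle_grip [499.5  59.  120. ] [array([352. , 206.8]), array([308.3, 271.3])]
trigger_grip [494.8  28.4 120. ] [array([359.7, 198.7]), array([322.8, 273.5])]
tab_top [505.5  97.6  88. ] [array([340.4, 227.6]), array([289.3, 267.8])]
plug_face [521.1 198.4  50. ] [array([311.1, 269. ]), array([244.4, 260.3])]
clamp [498.5  52.1   0. ] [array([347.4, 240.8]), array([306.5, 268.9])]
{'time_s': 20.55, 'ee_pos': [465.94, -147.9, 219.31], 'wrist_force': [-0.35, -0.08, 0.78], 'grip_width': 85.77, 'gripper_force': 0.0}
pad_face scene 0.78 clampx 156.5 y -3.0
pad_face scene 0.69 clampx 301.6 y -36.8
pad_face top 0.82 clampx 159.5 y -7.8
pad_face top 0.73 clampx 6.2 y -4.1
plug_face scene 0.52 clampx 42.7 y 15.7
plug_face top 0.55 clampx 163.0 y 0.0
trigger_grip scene 0.5 clampx -16.2 y 0.3
trigger_grip top 0.69 clampx -18.0 y -0.1
handle_grip scene 0.74 clampx 11.2 y -2.7
handle_grip top 0.91 clampx 8.5 y -4.8
tab_top scene 0.54 clampx 44.6 y -5.9
tab_top scene 0.54 clampx -48.6 y -11.8
tab_top top 0.63 clampx 155.1 y -2.3
tab_top top 0.59 clampx 40.8 y -0.4
```

Emit:
step_arm(
  targets=[
    [[0.0012,-0.0415,0,0],[0,-0.0415,0,0],[0,-0.0415,0,0],[0,-0.0415,0,0],[0,-0.0415,0,0],[0,-0.0415,0,0],[0,0,0,0],[0,0,0,0]],
  ],
  gripper=0,
)

```text
time_s: 22.1
ee_pos: [505.1, 96.8, 219.2]
eef_rot: [3.132, -0.241, -0.0]
wrist_force: [-1.0, -0.8, 0.7]
grip_width: 0.2
gripper_force: 0.0
```

Emit:
step_arm(
  targets=[
    [[0,0,0.03,0],[0,0,0.03,0],[0,0,0.03,0],[0,0,0.025,0],[0,0,0.01,0],[0,0,0,0],[0,0,0,0]],
  ],
)

```text
time_s: 22.98
ee_pos: [505.9, 97.0, 95.2]
eef_rot: [-3.131, 0.244, -0.002]
wrist_force: [-0.1, 6.2, 4.5]
grip_width: 0.0
gripper_force: 0.0
```

```bash
python3 look.py c8
```

```text
{'time_s': 23.02, 'ee_pos': [505.9, 97.02, 95.25], 'wrist_force': [0.7, 6.54, 3.11], 'grip_width': 0.03, 'gripper_force': 0.0}
pad_face scene 0.91 clampx 154.3 y -2.6
pad_face top 0.45 clampx 149.1 y -6.7
plug_face top 0.53 clampx 158.6 y -1.1
trigger_grip scene 0.66 clampx -21.7 y 3.4
handle_grip scene 0.78 clampx 15.3 y -7.8
tab_top scene 0.65 clampx 39.4 y -3.4
```

View pics/c8.png

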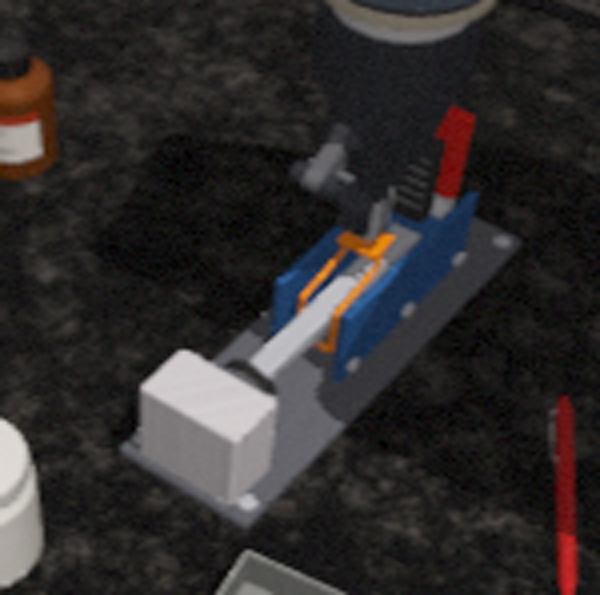

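The closed gripper's knuckle is leaning on the handle, with about 6 N sideways and the tip just short of the tab. I'll lift and turn the gripper a quarter turn so its wide side lies across the clamp.

Emit:
step_arm(
  targets=[
    [[0,-0.004,0,0],[0,-0.002,-0.02,0],[0,0,-0.04,0],[0,0,-0.02,0],[0,0,0,0]],
  ],
)

```text
time_s: 24.2
ee_pos: [506.8, 102.8, 175.6]
eef_rot: [-3.132, 0.243, -0.004]
wrist_force: [0.3, -0.2, -0.6]
grip_width: -0.0
gripper_force: 0.0
```

```bash
python3 - <<'E'
from h import *
s=env.get_state(); print(s['joint_positions'],s['ee_pos'],s['wrist_force'])
E
python3 fit.py|sed -n 3,8p
```

```text
[ 1.10157634e-01  3.58297015e-01  1.79430684e+00 -1.64790298e-04
  9.86158588e-01  1.83575194e+00] [506.80930685 102.80277878 175.5651954 ] [ 0.28335369 -0.23686756 -0.61161551]
('scene',) [499.101  49.85    1.424] 0.056
('top',) [501.941  53.22    1.437] 2.9
('scene', 'top') [499.975  53.644   1.422] 2.974
handle_grip [501.   60.6 120. ] [array([351.1, 207. ]), array([307.6, 270.6])]
trigger_grip [496.4  29.9 120. ] [array([358.7, 198.9]), array([322.1, 272.8])]
tab_top [506.8  99.1  88. ] [array([339.5, 227.8]), array([288.6, 267.2])]
```

Emit:
step_arm(
  targets=[
    [[-0.0007,0.0053,0,0],[0,0,0,-0.1745],[0,0,0,-0.1745],[0,0,0,-0.1745],[0,0,0,-0.1745],[0,0,0,-0.1745],[0,0,0,-0.1745],[0,0,0,-0.1745],[0,0,0,-0.1745],[0,0,0,-0.1745]],
  ],
)

```text
time_s: 25.65
ee_pos: [504.3, 97.6, 173.8]
eef_rot: [-2.38, -2.05, 0.001]
wrist_force: [-0.4, 0.2, -0.7]
grip_width: -0.2
gripper_force: 0.0
```

Emit:
step_arm(
  targets=[
    [[0,0,0,0],[0,0,0.03,0],[0,0,0.03,0],[0,0,0.016,0],[0,0,0.005,0],[0,0,0,0],[0,0,0,0]],
  ],
)

```text
time_s: 26.52
ee_pos: [505.1, 98.0, 94.1]
eef_rot: [2.386, 2.042, 0.002]
wrist_force: [-0.8, 0.5, -0.6]
grip_width: 0.1
gripper_force: 0.0
```

Emit:
step_arm(
  targets=[
    [[0,0,0.003,0],[0,0,0.003,0],[0,0,0.002,0],[0,0,0,0],[0,0,0,0]],
  ],
)

```text
time_s: 27.15
ee_pos: [504.8, 98.0, 85.5]
eef_rot: [2.386, 2.043, 0.001]
wrist_force: [1.2, 0.8, 2.8]
grip_width: 0.2
gripper_force: 1.8
```

Emit:
step_arm(
  targets=[
    [[0,0,0.0015,0],[0,0,0.0015,0],[0,0,0,0],[0,0,0,0]],
  ],
)

```text
time_s: 27.65
ee_pos: [504.9, 98.1, 82.9]
eef_rot: [2.386, 2.043, 0.001]
wrist_force: [-1.9, 1.4, 12.3]
grip_width: -0.4
gripper_force: 6.2
```

Emit:
step_arm(
  targets=[
    [[0,0,0,0],[0,0,0,0],[0,0,0,0],[0,0,0,0],[0,0,0,0],[0,0,0,0],[0,0,0,0],[0,0,0,0]],
  ],
)

```text
time_s: 28.65
ee_pos: [504.9, 98.1, 82.9]
eef_rot: [2.386, 2.043, 0.001]
wrist_force: [-1.8, 0.9, 12.0]
grip_width: 0.4
gripper_force: 6.2
```

```bash
python3 look.py c9
```

```text
{'time_s': 28.7, 'ee_pos': [504.93, 98.07, 82.93], 'wrist_force': [-2.34, 0.85, 12.15], 'grip_width': -0.37, 'gripper_force': 6.16}
pad_face scene 0.73 clampx 134.0 y -5.4
plug_face top 0.61 clampx 153.0 y -2.2
trigger_grip scene 0.36 clampx -16.8 y 1.1
handle_grip scene 0.89 clampx 11.9 y -2.2
tab_top scene 0.47 clampx 53.3 y 1.8
```

View pics/c9.png

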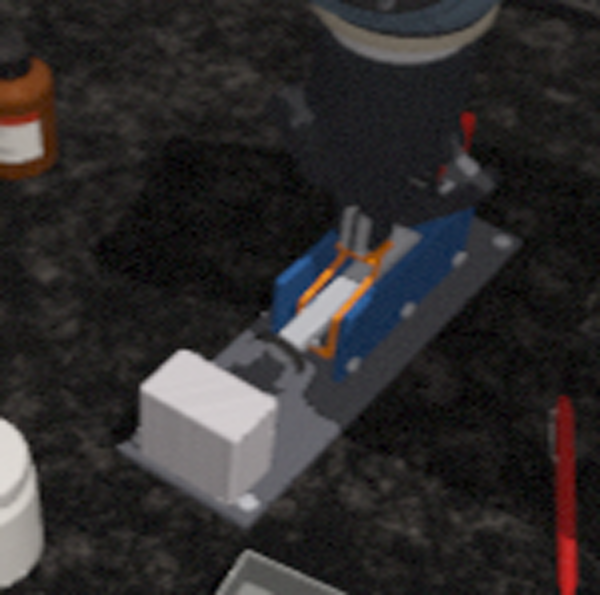

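The pad is back where it started, at (285,350), and no plug shows in front of the block, so it stayed home. I'll lift straight up and do a last numeric check.

Emit:
step_arm(
  targets=[
    [[0,0,-0.005,0],[0,0,-0.02,0],[0,0,-0.04,0],[0,0,-0.04,0],[0,0,-0.03,0],[-0.04,0,0,0],[-0.04,0,0,0],[-0.04,0,0,0],[-0.04,0,0,0],[0,0,0,0]],
  ],
)

```text
time_s: 30.5
ee_pos: [479.2, -62.0, 216.9]
eef_rot: [-2.389, -2.039, 0.002]
wrist_force: [-0.7, 0.4, -0.5]
grip_width: -0.1
gripper_force: 0.0
```

```bash
python3 look.py c10; python3 fit.py|sed -n 3,5p; python3 - <<'E'
from h import *
for k in('bottle','jar'):
    for n in('scene','top'):
        viewer.get_image(n)
        for r in pinpoint(k,n)[:1]: print(k,n,at_z(n,r['point'],0).round(1))
E
```

```text
{'time_s': 30.55, 'ee_pos': [479.49, -60.8, 216.93], 'wrist_force': [0.3, 0.46, 0.46], 'grip_width': 0.25, 'gripper_force': 0.0}
pad_face scene 0.54 clampx 131.8 y -4.3
pad_face scene 0.37 clampx 13.3 y -24.0
pad_face top 0.93 clampx 133.3 y -2.9
plug_face top 0.68 clampx 44.6 y 6.7
plug_face top 0.45 clampx 160.6 y 3.5
trigger_grip scene 0.63 clampx -15.3 y -2.7
trigger_grip top 0.58 clampx -14.0 y 3.0
handle_grip scene 0.76 clampx 6.9 y -4.9
handle_grip scene 0.22 clampx 68.5 y 6.3
handle_grip top 0.6 clampx 8.6 y -2.4
tab_top scene 0.74 clampx 43.5 y -7.6
tab_top top 0.6 clampx 50.6 y 3.7
('scene',) [498.42   50.373   1.42 ] 0.046
('top',) [497.773  51.56    1.421] 0.026
('scene', 'top') [497.725  51.007   1.417] 0.074
bottle scene [769.6  58.8   0. ]
bottle top [753.7  63.6   0. ]
jar scene [597.1 324.4   0. ]
jar top [599.3 332.3   0. ]
```

```bash
python3 - <<'E'
from h import *
b=np.ascontiguousarray(viewer.get_image('top')[:,:,::-1]); a=cv2.imread('pics/t0.png')
s=np.ascontiguousarray(viewer.get_image('scene')[:,:,::-1]); s0=cv2.imread('pics/s0.png')
def W(x,y,z,q=(496.5,50.3,1.417)): c,d=np.cos(q[2]),np.sin(q[2]); return (q[0]+c*x-d*y,q[1]+d*x+c*y,z)
for nm,A,Bm in(('top',a,b),('scene',s0,s)):
    A4,B4=[cv2.resize(i,None,fx=4,fy=4,interpolation=cv2.INTER_CUBIC) for i in(A,Bm)]
    for k,p,h in(('pad',(124,0,62),7),('tabarea',(46,0,88),9),('cell',(184,0,80),13),('trig',(-24,0,145),6)):
        u,v=np.round(proj(nm,W(*p))*4).astype(int); h*=4; g=40
        r=cv2.matchTemplate(B4[v-h-g:v+h+g,u-h-g:u+h+g],A4[v-h:v+h,u-h:u+h],cv2.TM_CCOEFF_NORMED)
        _,m,_,l=cv2.minMaxLoc(r); print(nm,k,'shift px',(np.array(l)-g)/4,round(m,3))
E
```

```text
top pad shift px [-0.5  -0.25] 0.99
top tabarea shift px [-0.25 -0.5 ] 0.993
top cell shift px [-0.5  -0.25] 0.981
top trig shift px [-0.25 -1.  ] 0.991
scene pad shift px [-0.5  0. ] 0.97
scene tabarea shift px [-0.75  0.  ] 0.989
scene cell shift px [-1.  0.] 0.915
scene trig shift px [-0.75  0.  ] 0.989
```

The pad, tab and trigger are all back at their starting positions relative to the clamp. The clamp itself moved only about 1–2 mm. Handing in.

```bash
python3 -c "
from h import *
print(workorder.hand_in())"
```

```text
the job is handed in; nothing more can be done
None
```

The job is handed in at about 31 s: the plug looks fully home, the ram is all the way back, the clamp moved only about 1–2 mm and the bottle and jar weren't touched; one slip was the closed gripper's knuckle leaning on the handle with about 6 N before I turned it to press the tab.

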